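Lever open the drive cover of a bench sander

ROBOT

A 6-joint arm with a two-finger parallel gripper is mounted at the origin on the work surface. World frame = base frame: x ahead of the robot, y to its left, z up, the work surface at z = 0. Lengths are in m, angles in rad, forces in N, time in s.
With the tool pointing down it reaches from about 0.275 to 0.775 m from the base axis. Payload 14.6 kg.
Tool frame: the origin (TCP) lies midway between the tips of the shut fingers; the grasp point (between the pads) lies 19 mm behind it (arm.tcp_to_grasp is the distance from the TCP to the grasp point, in m); z points along the fingers, y is the line along which they close (so a half turn about z gives the same grasp; the last joint's range is limited). The gripper opens to 85 mm and grips with 20 to 120 N. Pads are 22 mm wide; open, the fingers measure 114 mm over their backs; the gripper's body (76 mm by 85 mm) begins 54 mm behind the grasp point. The pads swing forward as they close: fully open they stand 13 mm farther back than shut.
Start: joints at [-1.317, 0.263, -0.048, 1.259, 0, 1.415], TCP at [0.209, -0.482, 0.231] pointing down, gripper open.
Joint ranges: [-2.65, 2.65], [-0.89, 1.7], [-1.18, 1.37], [-2.13, 2.11], [-1.35, 1.29], [-3.14, 3.14]. Speed limits (rad/s): [1.89, 1.89, 2.57, 2.79, 3.14, 3.14].

INTERFACE

Orientations are given as a unit quaternion [w, x, y, z].
In Python, from cell import arm, eyes, ticket, models gives the robot as it stands.
- The arm moves only by the tool servo_tool, never from a script. Its argument "moves" is one flat list of numbers, 7 for each row, row after row: the opening, from -1 (shut) to 1 (fully open), then the shift along the tool's x, y, z in m, then the turn, a rotation vector about the tool's x, y, z in degrees. A call has 1 to 8 rows; each row is the pose to reach, as a shift and turn from the pose commanded when the call began, along the tool's axes at that moment; what a row does not reach only later rows make up. A row lasts 1/8 s, in which the tool goes at most 62.5 mm and 10.7 degrees, less where a joint would pass 70% of its speed; a pose out of reach is approached as far as the arm can. A call with a gripper value outside its range is refused whole. The fingers move at their own pace and stop on an object; "grip_force" is the grip in N (left out, the last holds). Time passes only in rows, so rows that repeat a pose let the fingers close. It gives the time, the measured TCP pose, the force, the opening and the grip force at its end, in the units of the state.
- arm.sense(): the state, without advancing time (a new reading comes with each control period).
- eyes.get_image(name): name is "scene" or "top" or "wrist"; returns (picture, depth): 420x560x3 uint8, red, green, blue; 420x560 float32, m along the optical axis (not along the pixel's ray), 0 where there is no reading.
- eyes.camera_info(name): a dict with "K" (3x3 intrinsics, pixels), "dist" ([k1, k2, p1, p2, k3] as OpenCV has them; the pictures are not rectified), "R" (3x3) and "t" (3): a world point X has camera coordinates R X + t. Camera axes: x right, y down, z forward; pixel columns grow to the right and rows downward; lengths in m; the calibration is good to about 2 mm. A picture is of the moment at which its call begins: read the wrist's pose just before it. camera_info takes no time and is no camera call; for the wrist camera it gives the pose at the moment of the call.
- ticket.hand_in(): hands the job in; it is judged then, once.
Trained networks look in the newest picture that a camera, given by its name, has taken for a name from the list of things; names that differ only in an ending like _2 or _b are one class to them, and where a whole thing is asked for, a point or a joint stands for the part that bears it (a point fixed in the world has none). Each returns a list of dicts, best first, with "confidence" (0 to 1); they miss things now and then, are a little off and sometimes report something else, mostly with a low value. They report only what shows in the picture. A call takes as long as a camera call. They do not tell look-alikes from the thing itself.
- models.find_in(camera, name): "location" ([x, y, z] in m, in world coordinates, good to about 4 mm: the middle of the surface that is visible of it).
The state is a dict: "t": time; "qpos": joint angles; "dq": joint speeds; "joint_efforts": joint torques, N m; "ee_pos": TCP position; "ee_rot": TCP orientation; "wrist_force": force on the tool from outside, world axes, zero at the start; "wrist_torque": the same for the moment, N m; "grip_width": opening from 0.0 (shut) to 1.0 (fully open); "grasp_force": force on a finger pad.
Only numpy, scipy, OpenCV 4.12 (cv2) and the standard library are available. Lean on these libraries where they do the work, as an engineer would, in place of code of your own. Each camera call takes 0.05 s, during which the arm holds its last target. There are 200 camera calls.

TASK

Slide the clear guard on top of the sander's drive housing fully open to the robot's left, then take the orange-handled scraper from its wooden stand, push its blade into the slot at the front edge of the red cover and lever the cover up, and swing it on until it stands fully upright and open. Touch the cover with the scraper only, never with the fingers. Finally leave the scraper standing in the slot of its stand as you found it, and do not disturb the other things on the bench.

Things in the scene. Friction and masses are not known exactly. Their poses are not given: they have to be found in the camera images.
- sander: Grey drive housing, fixed, 190 (x) x 300 (y) x 70 mm high; motor and sanding disc behind it (x 75 to 225, y -195 to 110, up to 155 mm high). Origin: centre of its underside; x away from the front face, y to the left seen from the front, z up. Rails 8 mm wide, 6 mm high run along y on its top at x = -86 and +86 mm. The red cover lies flush in its right half over a cavity whose floor is at z = 8 mm.
- slot (a point): Centre of the pry slot's mouth (at z 70 mm, level with the housing's top; sander's axes): 12 mm wide (x, from the housing's front rim to the cover's edge), 54 mm long (y). The cavity runs on beneath the cover: a blade pointing down and away from the front, 30 to 45 degrees from vertical, passes under the cover's edge; pushed straight down it only enters the cavity.
- cover (a joint): Hinge of the red cover: 0 shut, grows as its front edge rises; stop at 1.75 rad. Upright at 1.57. Stiff hinge (0.25 N m of friction): it stays where it is left.
- cover_edge (a point): Middle of the cover's front (free) edge, at mid thickness. The cover is a 4 mm red plate, 110 mm from hinge to this edge, 99 mm wide, 150 g; its top is level with the housing's top when shut. The point moves with the cover, its x axis points from the edge to the hinge.
- cover_hinge (a point): Middle of the cover's hinge axis (along y), 68 mm above the bench, at sander x = 65, y = -70 mm.
- guard (a joint): Slide of the clear guard: 0 shut (over the cover), grows as it goes to the left (sander +y); stop at 0.14 m, fully open. Friction about 2 N; it stays where it is left.
- guard_grip (a point): Point on the guard's yellow grip, 10 mm below the middle of its top. The grip is an upright tab 50 (x) x 14 (y) mm, rising 32 mm from the middle of the clear plate's top (z 80 mm) to z 112 mm. The plate, 184 (x) x 130 (y) x 4 mm, lies on the rails. Sander's axes.
- stand: Plywood block, fixed, 80 (x) x 90 (y) x 70 mm high, with an upright slot in its middle 16 (x) x 40 (y) mm, 64 mm deep. Origin: centre of its underside, z up.
- scraper: Scraper 138 mm long, 120 g. Origin: middle of the blade's tip edge; z from the tip up the handle, x normal to the flat blade, y along its edge. Blade 60 mm long, 26 wide (y), 2.5 thick (x); black collar 30 (x) x 34 (y) at z 60 to 66; orange handle 18 (x) x 24 (y) at z 66 to 138. Starts upright, blade down in the stand's slot, collar on the stand's top (tip 10 mm above the bench).
- screw_jar: Bystander: jar with a green cap, 64 mm across, 85 mm high, origin under its centre.
- wrench: Bystander: steel wrench lying flat on the bench.
- paint_can: Bystander: paint can, 90 mm across, 110 mm high, origin under its centre.
- mug: Bystander: blue mug, 80 mm across, 90 mm high, origin under its centre.
- screwdriver: Bystander: screwdriver lying flat on the bench.
- tape_measure: Bystander: yellow tape measure, 70 x 35 x 65 mm, origin under its centre.
Things that resemble listed ones, but are neither listed nor needed, are in the scene too. Leave any turquoise or yellow look-alike of the scraper alone.

How it is judged:
On the way, in this order (a step that is already met when the one before it is completed fails the run):
1. the guard is slid open (beyond 125 mm) with the cover still shut (value of joint guard above 0.125 m and value of joint cover below 0.05 rad), for 0.1 s.
2. the scraper lifts the cover beyond 0.15 rad (value of joint cover above 0.15 rad and contact force between scraper and cover above 0.2 N), for 0.04 s.
3. the cover is open beyond 1.4 rad (value of joint cover above 1.4 rad), for 0.1 s.
At the end, for the whole second after the job is handed in: Guard open beyond 125 of its 140 mm, cover open beyond 1.4 rad (80 degrees), scraper released and at rest, upright within 0.2 rad, its blade down in the stand's slot with the collar on the stand's top (tip less than 16 mm above the bench and within 22 mm of the stand's axis) (value of joint guard above 0.125 m and value of joint cover above 1.4 rad and angle between scraper's own z axis and vertical below 0.2 rad and z of scraper in the frame of stand below 0.016 m and horizontal distance between scraper and stand below 0.022 m and linear speed of scraper below 0.02 m/s); the robot touches nothing.
It fails at once if the fingers touch the cover (contact force between the fingers and cover above 0.5 N).
It fails at once if one of the bystanders (jar, wrench, can, mug, screwdriver, tape measure) is pushed more than 30 mm from its place (distance of any of screw_jar, wrench, paint_can, mug, screwdriver, tape_measure from where it was at the start of the episode above 0.03 m).
It also fails if it takes over 67 s, if anything falls off the work surface, if the arm or the gripper's body presses on something with over 40 N, if the wrist force passes 120 N, or if a joint passes its speed limit or range.

## Working session

There is one attempt and no reset: what is moved stays moved. The work goes in short steps, Python scripts to look and compute and a tool call to move; the robot and the scene stay as the last step left them, time stands still between calls to the robot, and variables do not carry over. Pictures are saved under pics/ and viewed, at most 10 in all, crops included, and the job is handed in when it is done.

Besides the shell and the picture viewer there is one more tool, called after "Call:" by a JSON object that holds its "method" and its "body", one argument or row to a line. servo_tool: Moves the arm, as the interface text tells. Its arguments: {"type":"object","properties":{"moves":{"type":"array","items":{"type":"number"}},"grip_force":{"type":"number"}},"required":["moves"]}

```bash
mkdir -p pics; ls
cat > h.py <<'E'
import numpy as np, cv2
from scipy.spatial.transform import Rotation as R
from cell import arm, eyes, ticket, models
def snap(n,f=None):
    p,d=eyes.get_image(n); 
    if f: cv2.imwrite('pics/'+f,p[:,:,::-1])
    return p,d,eyes.camera_info(n)
def cloud(d,c):
    h,w=d.shape; uv=np.stack(np.meshgrid(np.arange(w),np.arange(h)),-1).reshape(-1,1,2).astype(np.float32)
    n=cv2.undistortPoints(uv,c['K'],np.array(c['dist'])).reshape(h,w,2)
    X=np.concatenate([n*d[...,None],d[...,None]],-1)
    return (X-c['t'])@np.array(c['R'])
def proj(X,c):
    return cv2.projectPoints(np.float64(X).reshape(-1,3),cv2.Rodrigues(np.array(c['R']))[0],np.float64(c['t']),np.array(c['K']),np.array(c['dist']))[0].reshape(-1,2)
def st():
    s=arm.sense(); q=s['ee_rot']; return s,np.array(s['ee_pos']),R.from_quat([q[1],q[2],q[3],q[0]])
E
python3 - <<'E'
from h import *
np.set_printoptions(precision=4,suppress=True)
print(arm.sense())
for n in ['scene','top']:
    p,d,c=snap(n,n+'0.png'); np.savez(n+'0.npz',p=p,d=d,**{k:np.array(c[k]) for k in c if k in('K','dist','R','t')})
    for o in ['sander','cover_edge','guard_grip','stand','scraper','screw_jar','wrench','paint_can','mug','screwdriver','tape_measure']:
        print(n,o,[(round(r['confidence'],2),np.round(r['location'],3)) for r in models.find_in(n,o)])
E
```

```text
pics
{'t': 0.0, 'qpos': array([-1.3173,  0.2635, -0.0489,  1.2594, -0.    ,  1.4155]), 'dq': array([ 0.0002, -0.0006, -0.0006, -0.0014, -0.0004,  0.0005]), 'joint_efforts': array([  0.0023, -63.7612,  38.4565,   0.0141,  -0.0001,   0.    ]), 'ee_pos': array([ 0.2086, -0.4815,  0.2308]), 'ee_rot': array([-0.0006,  0.9792,  0.203 , -0.    ]), 'wrist_force': array([-0.2074, -0.0066, -0.6119]), 'wrist_torque': array([ 0.0457,  0.0282, -0.0016]), 'grasp_force': 0.0, 'grip_width': 1.0021726659818078}
scene sander [(0.91, array([ 0.708, -0.038,  0.081]))]
scene cover_edge []
scene guard_grip [(0.77, array([ 0.622, -0.086,  0.079])), (0.2, array([ 0.704, -0.042,  0.08 ]))]
scene stand [(0.59, array([0.683, 0.401, 0.101])), (0.58, array([0.489, 0.318, 0.069]))]
scene scraper [(0.95, array([0.361, 0.374, 0.081])), (0.83, array([0.361, 0.276, 0.085])), (0.73, array([0.423, 0.436, 0.091])), (0.69, array([0.471, 0.326, 0.111]))]
scene screw_jar [(0.57, array([ 0.466, -0.322,  0.055]))]
scene wrench [(0.6, array([0.408, 0.172, 0.004])), (0.37, array([0.491, 0.323, 0.068]))]
scene paint_can [(0.57,
[... 409 characters left out ...]
top stand [(0.9, array([0.457, 0.312, 0.066])), (0.22, array([ 0.608, -0.095,  0.083]))]
top scraper [(0.76, array([0.352, 0.365, 0.097])), (0.67, array([0.41 , 0.429, 0.1  ])), (0.65, array([0.462, 0.316, 0.116])), (0.63, array([0.35 , 0.267, 0.111]))]
top screw_jar [(0.9, array([ 0.442, -0.326,  0.086])), (0.67, array([ 0.665, -0.049,  0.081])), (0.29, array([0.454, 0.309, 0.066]))]
top wrench [(0.64, array([0.401, 0.171, 0.009]))]
top paint_can []
top mug [(0.74, array([ 0.63 , -0.438,  0.048]))]
top screwdriver [(0.61, array([ 0.442, -0.132,  0.024])), (0.24, array([ 0.606, -0.094,  0.085]))]
top tape_measure [(0.89, array([0.502, 0.503, 0.065])), (0.54, array([ 0.664, -0.049,  0.082]))]
```

View pics/scene0.png

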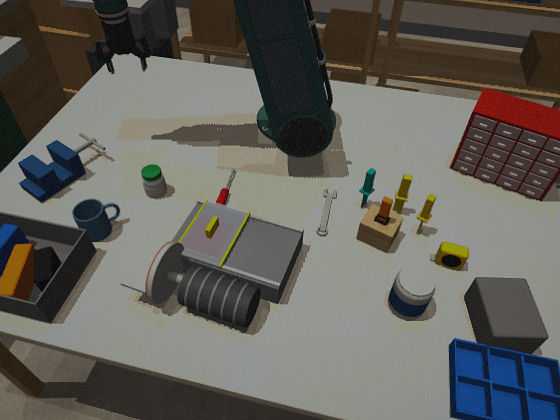

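View pics/top0.png

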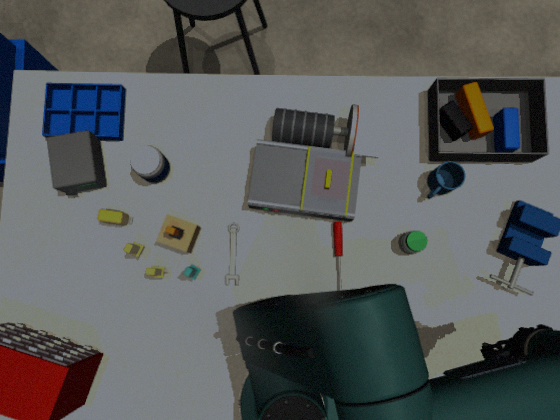

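The scene view shows the guarded sander at (240,240), the stand with the orange scraper at (382,220), and turquoise and yellow look-alikes next to it. The top view shows the sander slightly yawed at (305,180), the yellow grip at (327,179) and the stand at (178,233).

```bash
cat > m.py <<'E'
from h import *
np.set_printoptions(precision=4,suppress=True)
def rect(P):
    r=cv2.minAreaRect(np.float32(P[:,:2]*1000)); return np.round(r[0],1),np.round(r[1],1),round(r[2],2)
for n in ['top','scene']:
    z=np.load(n+'0.npz'); p=z['p'].astype(int); X=cloud(z['d'],z); ok=z['d']>0
    hsv=cv2.cvtColor(z['p'],cv2.COLOR_RGB2HSV).astype(int)
    x,y,h=X[...,0],X[...,1],X[...,2]
    def box(a,b,c,d,e,f): return ok&(x>a)&(x<b)&(y>c)&(y<d)&(h>e)&(h<f)
    def show(t,m):
        P=X[m]; 
        if len(P)>10: print(n,t,len(P),rect(P),'med',np.median(P,0),'z',np.percentile(P[:,2],[2,50,98]))
    m=box(.48,.80,-.3,.2,.062,.09); m2=cv2.morphologyEx(m.astype(np.uint8),cv2.MORPH_OPEN,np.ones((3,3)))>0
    show('sander',m2)
    Y=(hsv[...,0]>22)&(hsv[...,0]<34)&(hsv[...,1]>140)&(hsv[...,2]>80)
    show('grip',Y&box(.5,.7,-.2,0.05,.09,.13)); show('gripall',Y&box(.5,.7,-.2,0.05,.0,.2))
    show('stand',box(.39,.54,.24,.40,.06,.08))
    O=(hsv[...,0]>3)&(hsv[...,0]<18)&(hsv[...,1]>170)&(hsv[...,2]>100)
    show('orange',O&box(.39,.56,.24,.40,.07,.2)); show('orangetop',O&box(.39,.56,.24,.40,.14,.16))
    show('black',(p.max(-1)<60)&box(.41,.52,.26,.37,.065,.09))
    show('rail',Y&box(.48,.8,-.3,.2,.06,.09))
    for t,b in dict(teal=(.3,.39,.22,.31),y1=(.3,.39,.32,.4),y2=(.38,.45,.39,.47)).items():
        show(t,box(*b,.03,.3))
    show('sd',(hsv[...,1]>120)&((hsv[...,0]<8)|(hsv[...,0]>172))&box(.35,.55,-.2,-.08,.004,.06))
E
python3 m.py
python3 - <<'E'
import cv2
a=cv2.imread('pics/top0.png')[120:300,100:400]; b=cv2.imread('pics/scene0.png')[150:300,150:450]
cv2.imwrite('pics/c0.png',cv2.vconcat([cv2.resize(a,(600,360),interpolation=2),cv2.resize(b,(600,240+0),interpolation=2)]))
E
```

```text
top sander 8417 (array([669.5, -59.8]), array([344.3, 299.8]), 82.95) med [ 0.6368 -0.0479  0.0756] z [0.065  0.0756 0.0853]
top grip 85 (array([ 641.2, -112.9]), array([ 28.8, 121.6]), 56.75) med [ 0.6095 -0.0921  0.1119] z [0.1067 0.1119 0.116 ]
top gripall 304 (array([609.4, -91.7]), array([130.1, 179.5]), 82.7) med [ 0.6113 -0.0922  0.0831] z [0.0722 0.0831 0.1155]
top stand 877 (array([459.2, 323.8]), array([93.7, 83.1]), 71.18) med [0.4555 0.3199 0.0698] z [0.0631 0.0698 0.0777]
top black 57 (array([451.3, 310. ]), array([62.1, 52.9]), 71.69) med [0.452  0.3128 0.0754] z [0.0682 0.0754 0.0854]
top rail 223 (array([610.2, -91.8]), array([130.1, 181.1]), 82.7) med [ 0.6157 -0.1417  0.0812] z [0.0712 0.0812 0.0866]
top teal 170 (array([350.6, 273.9]), array([28.5, 34.5]), 62.31) med [0.3508 0.2695 0.1089] z [0.0611 0.1089 0.1418]
top y1 174 (array([351.5, 371.5]), array([32.6, 29.8]), 89.5) med [0.3505 0.3645 0.0981] z [0.0603 0.0981 0.1416]
top y2 196 (array([410.9, 432.8]), array([28. , 33.8]), 68.31) med [0.4107 0.428  0.1024] z [0.0609 0.1024 0.1405]
top sd 272 (array([ 454.2,
[... 851 characters left out ...]
array([469.4, 308.4]), array([57.3, 49.9]), 71.66) med [0.4678 0.3226 0.077 ] z [0.0681 0.077  0.089 ]
scene rail 254 (array([610.1, -92.3]), array([135.8, 182.2]), 83.65) med [ 0.6107 -0.0385  0.0813] z [0.0777 0.0813 0.0857]
scene teal 275 (array([354.8, 275.1]), array([29.7, 38.5]), 60.7) med [0.362  0.2749 0.0949] z [0.0381 0.0949 0.1384]
scene y1 320 (array([353.4, 372.6]), array([33.9, 36.3]), 85.51) med [0.3593 0.3717 0.0913] z [0.0322 0.0913 0.1384]
scene y2 275 (array([415. , 434.8]), array([32.3, 34.2]), 72.25) med [0.4217 0.4332 0.0939] z [0.0399 0.0939 0.1392]
scene sd 123 (array([ 434.9, -128.4]), array([25. , 64.2]), 89.27) med [ 0.4383 -0.1271  0.0219] z [0.0137 0.0219 0.0269]
```

View pics/c0.png

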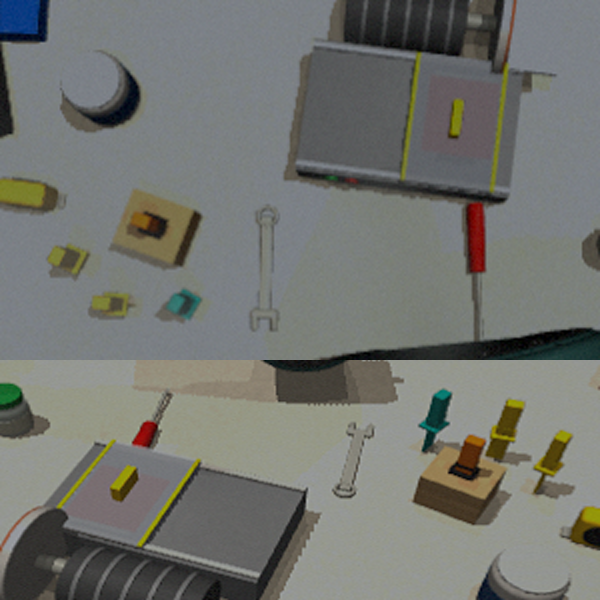

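The crop shows the sander's yellow-edged guard with its tab at (456,118). The stand with the orange scraper is at (150,225), with no other thing within 10 cm of it. I'll refine the sander's yaw and plan the first move.

```bash
cat >> h.py <<'E'
def orient(yaw,a=0):  # tool x at yaw (deg), tool down, then tipped a deg so it points down and towards tool +y
    y=np.radians(yaw); x=np.array([np.cos(y),np.sin(y),0]); z=np.array([0,0,-1.]); 
    return R.from_matrix(np.stack([x,np.cross(z,x),z],1))*R.from_rotvec([-np.radians(a),0,0])
def rel(pos,rot,base=None):
    if base is None: s,p,r=st()
    else: p,r=base
    return np.r_[np.round(r.inv().apply(np.array(pos)-p),4),np.round((r.inv()*rot).as_rotvec(degrees=True),1)]
E
python3 - <<'E'
from h import *
np.set_printoptions(precision=4,suppress=True)
for n in ['top','scene']:
    z=np.load(n+'0.npz'); X=cloud(z['d'],z).reshape(-1,3); 
    P=X[(X[:,2]>.064)&(X[:,2]<.078)&(X[:,0]>.48)&(X[:,0]<.66)&(X[:,1]>-.25)&(X[:,1]<.2)]
    # front edge: min x per y-bin; left edge: max y per x-bin
    def edge(P,i,j,sg,lo,hi):
        o=[]
        for b in np.arange(lo,hi,.01):
            q=P[(P[:,j]>=b)&(P[:,j]<b+.01)]
            if len(q)>3: o.append((b+.005,np.sort(sg*q[:,i])[-2]*sg))
        o=np.array(o); k=np.polyfit(o[:,0],o[:,1],1); e=o[:,1]-np.polyval(k,o[:,0]); o=o[abs(e)<.004]; return np.polyfit(o[:,0],o[:,1],1)
    f=edge(P,0,1,-1,-.16,.09); l=edge(P,1,0,1,.55,.65)
    print(n,'front x=',f,'left y=',l, np.degrees(np.arctan(f[0])),np.degrees(np.arctan(l[0])))
    yaw=-np.radians(7); ex=np.array([np.cos(yaw),np.sin(yaw)]);ey=np.array([-ex[1],ex[0]])
    # corner
    y=(l[1]+l[0]*f[1])/(1-l[0]*f[0]); x=f[1]+f[0]*y; print('corner',x,y,'origin',np.array([x,y])+.095*ex-.15*ey)
print(rel([.605,-.132,.20],orient(83)), rel([.605,-.132,.093],orient(83),(np.array([.605,-.132,.2]),orient(83))))
E
```

```text
top front x= [0.1214 0.5272] left y= [-0.1327  0.2004] 6.920613417725651 -7.560694778625127
corner 0.5428152551446135 0.12832819885183688 origin [ 0.6188 -0.0321]
scene front x= [0.0812 0.5332] left y= [-0.1261  0.1981] 4.642272030773864 -7.189313563195174
corner 0.5437400262900022 0.1294841949729767 origin [ 0.6198 -0.031 ]
[  0.5027  -0.1634   0.0313   0.       0.     -59.6   ] [0.    0.    0.107 0.    0.    0.   ]
```

Call:
{"method": "servo_tool", "body": {
  "moves": [-1, 0.503, -0.163, 0.031, 0, 0, -59.6, -1, 0.503, -0.163, 0.031, 0, 0, -59.6, -1, 0.503, -0.163, 0.031, 0, 0, -59.6, -1, 0.503, -0.163, 0.031, 0, 0, -59.6, -1, 0.503, -0.163, 0.031, 0, 0, -59.6, -1, 0.503, -0.163, 0.031, 0, 0, -59.6, -1, 0.503, -0.163, 0.031, 0, 0, -59.6, -1, 0.503, -0.163, 0.031, 0, 0, -59.6]
}}

```text
t: 2.2
ee_pos: [0.5846, -0.1501, 0.202]
ee_rot: [0.0, 0.749, 0.663, 0.0]
wrist_force: [-0.1, -1.6, -0.1]
grip_width: 0.0
grasp_force: 0.0
```

Call:
{"method": "servo_tool", "body": {
  "moves": [-1, 0.0205, 0.018, 0.06, 0, 0, 0, -1, 0.0205, 0.018, 0.108, 0, 0, 0, -1, 0.035, 0.018, 0.108, 0, 0, 0, -1, 0.055, 0.018, 0.108, 0, 0, 0, -1, 0.085, 0.018, 0.108, 0, 0, 0, -1, 0.115, 0.018, 0.108, 0, 0, 0, -1, 0.145, 0.018, 0.108, 0, 0, 0, -1, 0.16, 0.018, 0.108, 0, 0, 0]
}}

```text
t: 3.2
ee_pos: [0.6216, 0.0065, 0.0966]
ee_rot: [0.001, 0.748, 0.663, 0.001]
wrist_force: [-0.5, -3.0, 1.4]
grip_width: -0.002
grasp_force: 1.1
```

Run:
```python
from h import *
for n in ['wrist','scene']: 
    p,d,c=snap(n,n+'1.png'); print(models.find_in(n,'guard_grip')[:2])
s,p,r=st(); print(s['wrist_force'],p)
cv2.imwrite('pics/c1.png',cv2.vconcat([cv2.resize(cv2.imread('pics/wrist1.png'),(400,300)),cv2.resize(cv2.imread('pics/scene1.png'),(400,300))]))
```

```text
[{'location': [0.6267, 0.0359, 0.0809], 'confidence': 0.76}]
[]
[ 0.02643096  0.15150351 -0.00625503] [0.62085659 0.00465833 0.09483952]
```

View pics/c1.png

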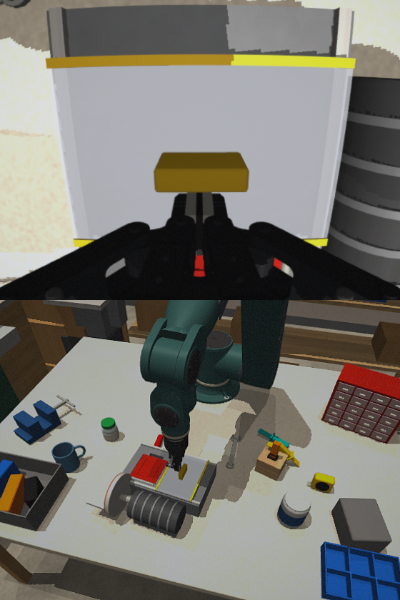

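The wrist view shows the yellow tab at (200,172) in front of the fingers. The scene view shows the red cover uncovered at (150,470). I'll push a bit further, then lift and look.

Call:
{"method": "servo_tool", "body": {
  "moves": [-1, 0.007, 0, 0, 0, 0, 0, -1, 0.013, 0, 0, 0, 0, 0, -1, 0.013, 0, 0, 0, 0, 0, -1, 0, 0, -0.02, 0, 0, 0, 1, -0.04, -0.01, -0.08, 0, 0, 0, 1, -0.1, -0.02, -0.14, 0, 0, 0, 1, -0.1, -0.02, -0.19, 0, 0, 0, 1, -0.1, -0.02, -0.19, 0, 0, 0]
}}

```text
t: 4.4
ee_pos: [0.5891, -0.0934, 0.2875]
ee_rot: [0.002, 0.749, 0.662, 0.001]
wrist_force: [-0.2, -0.1, -1.4]
grip_width: 0.848
grasp_force: 0.0
```

Run:
```python
from h import *
np.set_printoptions(precision=4,suppress=True)
def rect(P):
    r=cv2.minAreaRect(np.float32(P[:,:2]*1000)); return np.round(r[0],1),np.round(r[1],1),round(r[2],2)
s,p0,r0=st(); print(p0)
for n in ['wrist','top','scene']:
    p,d,c=snap(n,n+'2.png'); X=cloud(d,c); hsv=cv2.cvtColor(p,cv2.COLOR_RGB2HSV).astype(int); x,y,h=np.moveaxis(X,-1,0)
    near=(d>0)&(x>.5)&(x<.75)&(h>.05)&(h<.13)
    red=((hsv[...,0]<8)|(hsv[...,0]>172))&(hsv[...,1]>130)&(hsv[...,2]>60)&near&(y>-.2)&(y<0.03)
    Y=(hsv[...,0]>20)&(hsv[...,0]<35)&(hsv[...,1]>140)&(hsv[...,2]>60)&near&(y>-.2)&(y<.2)
    for t,m in (('red',red),('yel',Y),('tab',Y&(h>.1))):
        m=cv2.morphologyEx(m.astype(np.uint8),cv2.MORPH_OPEN,np.ones((2,2)))>0
        if m.sum()>10: print(n,t,m.sum(),rect(X[m]),np.median(X[m],0),models.find_in(n,'cover_edge')[:1] if t=='red' else '')
```

```text
[ 0.5891 -0.0934  0.2875]
wrist red 10675 (array([622.4, -88.3]), array([127.9, 110.6]), 82.8) [ 0.6199 -0.0993  0.0702] [{'location': [0.6244, -0.0957, 0.0721], 'confidence': 0.89}]
wrist yel 2414 (array([629.1,   9.1]), array([ 77.4, 193.4]), 83.31) [0.6256 0.0283 0.0918] 
wrist tab 1183 (array([627.6,  12. ]), array([70.7, 53.4]), 84.69) [0.6268 0.0345 0.112 ] 
top yel 192 (array([527.3,  52.2]), array([130.6, 367.3]), 80.37) [0.6268 0.0387 0.0829] 
top tab 78 (array([625.3,  33.4]), array([11.3, 50.2]), 82.32) [0.6232 0.0334 0.1108] 
scene red 1295 (array([916.5,  18.2]), array([774. , 131.2]), 21.14) [ 0.6233 -0.0969  0.0707] [{'location': [0.6268, -0.1042, 0.0693], 'confidence': 0.6}]
scene yel 442 (array([627.9,  39. ]), array([130.8, 178.4]), 83.88) [0.6332 0.0411 0.0813] 
scene tab 107 (array([619. ,  40.3]), array([10.9, 65.6]), 81.49) [0.6312 0.0399 0.1099]
```

View pics/wrist2.png

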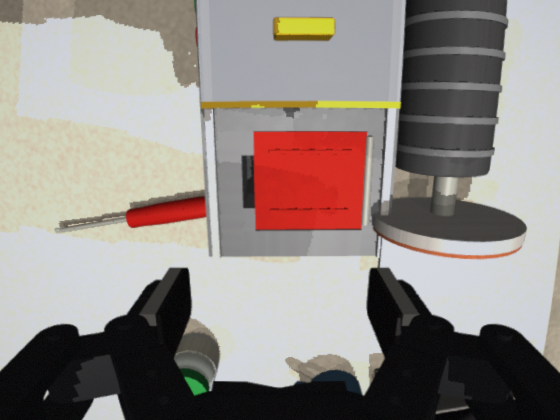

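The wrist view shows the red cover (255–367, 131–230), the black pry slot (243–255, 155–208), the guard's yellow edge at row 105 and the disc at right. I'll convert those pixels to positions.

Run:
```python
from h import *
np.set_printoptions(precision=4,suppress=True)
c=eyes.camera_info('wrist'); p=cv2.imread('pics/wrist2.png')
cd,ok=None,None
def at(uv,z):
    n=cv2.undistortPoints(np.float64(uv).reshape(-1,1,2),c['K'],np.array(c['dist'])).reshape(-1,2)
    d=np.c_[n,np.ones(len(n))]@np.array(c['R']); o=-np.array(c['R']).T@np.array(c['t']); k=(z-o[2])/d[:,2]; return o+k[:,None]*d
g=p.astype(int)
hsv=cv2.cvtColor(p,cv2.COLOR_BGR2HSV).astype(int)
red=(((hsv[...,0]<8)|(hsv[...,0]>172))&(hsv[...,1]>130)).astype(np.uint8); red[:,:225]=0; red[:,380:]=0; red[:120]=0; red[240:]=0
uv=np.argwhere(red)[:,::-1]; W=at(uv,.07); r=cv2.minAreaRect(np.float32(W[:,:2]*1000)); print('cover',r)
blk=(p.max(-1)<55).astype(np.uint8); blk[:,:225]=0; blk[:,258:]=0; blk[:145]=0; blk[220:]=0
uv=np.argwhere(blk)[:,::-1]; W=at(uv,.07); r=cv2.minAreaRect(np.float32(W[:,:2]*1000)); print('slot',r,len(uv))
yel=((hsv[...,0]>18)&(hsv[...,0]<36)&(hsv[...,1]>120)).astype(np.uint8); yel[:95]=0; yel[112:]=0
uv=np.argwhere(yel)[:,::-1]; W=at(uv,.08); r=cv2.minAreaRect(np.float32(W[:,:2]*1000)); print('plate edge',r)
print(at([[210,256],[380,256]],.07), p[60:112:4,300].tolist())
```

```text
cover ((616.6690063476562, -97.13479614257812), (98.36698150634766, 108.83795166015625), 83.41505432128906)
slot ((557.5099487304688, -90.08692932128906), (51.08835983276367, 9.87612247467041), 83.03778839111328) 416
plate edge ((617.1294555664062, -22.56787109375), (5.936016082763672, 182.75990295410156), 83.15571594238281)
[[ 0.5067 -0.1633  0.07  ]
 [ 0.6835 -0.185   0.07  ]] [[173, 168, 166], [173, 167, 165], [173, 167, 165], [173, 168, 166], [173, 167, 166], [174, 168, 166], [175, 169, 167], [174, 168, 166], [173, 168, 166], [174, 169, 166], [144, 159, 167], [34, 132, 166], [128, 137, 142]]
```

Call:
{"method": "servo_tool", "body": {
  "moves": [1, 0.397, -0.178, 0.047, 0, 0, 12, 1, 0.397, -0.178, 0.047, 0, 0, 12, 1, 0.397, -0.178, 0.047, 0, 0, 12, 1, 0.397, -0.178, 0.047, 0, 0, 12, 1, 0.397, -0.178, 0.047, 0, 0, 12, 1, 0.397, -0.178, 0.047, 0, 0, 12, 1, 0.397, -0.178, 0.047, 0, 0, 12, 1, 0.397, -0.178, 0.047, 0, 0, 12]
}}

```text
t: 5.65
ee_pos: [0.4574, 0.3271, 0.2348]
ee_rot: [-0.001, 0.812, 0.583, -0.002]
wrist_force: [1.2, -1.6, -0.5]
grip_width: 1.002
grasp_force: 0.0
```

```bash
cat > m3.py <<'E'
from h import *
import sys
np.set_printoptions(precision=4,suppress=True)
s,p0,r0=st(); print(p0,r0.as_euler('ZYX',degrees=True))
f=sys.argv[1]
p,d,c=snap('wrist',f); X=cloud(d,c); hsv=cv2.cvtColor(p,cv2.COLOR_RGB2HSV).astype(int); x,y,h=np.moveaxis(X,-1,0)
for t,m in dict(top=(hsv[...,0]<20)&(hsv[...,1]>150)&(h>.12)&(h<.17), stand=(h>.06)&(h<.074), low=(p.max(-1)<70)&(h>.068)&(h<.09)).items():
    m=m&(d>0)&(abs(x-.46)<.07)&(abs(y-.323)<.07)
    m=cv2.morphologyEx(m.astype(np.uint8),cv2.MORPH_OPEN,np.ones((3,3)))>0
    if m.sum()>5: r=cv2.minAreaRect(np.float32(X[m][:,:2]*1000)); print(t,m.sum(),np.round(r[0],1),np.round(r[1],1),round(r[2],1),np.percentile(X[m][:,2],[5,50,95]))
E
python3 m3.py wrist3.png
```

```text
[0.4574 0.3271 0.2348] [  71.3477    0.113  -179.8425]
top 1149 [461.3 323.9] [23.5 17.8] 70.9 [0.1272 0.1482 0.1497]
stand 7525 [443.9 330.2] [ 91.4 119.3] 69.0 [0.0654 0.0708 0.0721]
low 623 [461.  323.7] [34.1 30.3] 70.7 [0.075  0.0768 0.0833]
```

View pics/wrist3.png

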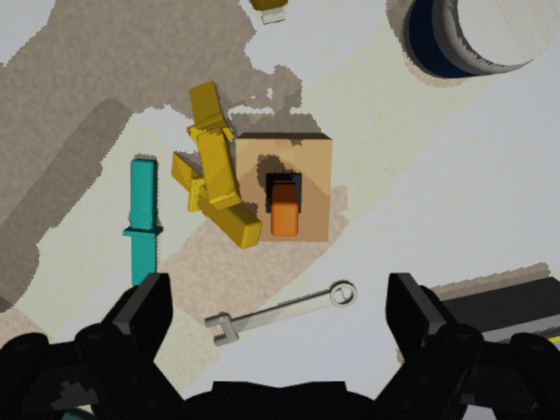

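The wrist view shows the orange handle at (285,205) in the stand. The yellow and teal look-alikes now lie on the bench left of it at (215,170) and (145,195). I'll check that the finger corridor is clear.

Run:
```python
from h import *
np.set_printoptions(precision=3,suppress=True)
p,d,c=snap('wrist'); X=cloud(d,c).reshape(-1,3); X=X[d.reshape(-1)>0]
tx=np.array([np.cos(np.radians(71)),np.sin(np.radians(71))]); ty=np.array([tx[1],-tx[0]])
q=X[:,:2]-[.4612,.3239]; u,v=q@tx,q@ty
for lo in range(-80,80,10):
    r=[]
    for a in range(-50,60,10):
        m=(v>=lo/1e3)&(v<(lo+10)/1e3)&(u>=a/1e3)&(u<(a+10)/1e3); r.append(int(1000*X[m,2].max()) if m.sum()>0 else -1)
    print('ty',lo,r)
print(rel([.4612,.3239,.095],orient(71)))
```

```text
ty -80 [2, -1, 63, 64, 308, 65, 311, 69, 69, 62, 59]
ty -70 [-1, -1, 75, 304, 309, 323, 325, 83, 74, 66, 59]
ty -60 [-1, 86, 87, 303, 305, 306, 325, 87, 78, 68, 58]
ty -50 [-1, 97, 98, 277, 306, 317, 318, 88, 78, 71, 52]
ty -40 [-1, 105, 107, 108, 96, 318, 328, 73, 72, 72, 3]
ty -30 [72, 105, 108, 108, 72, 316, 328, 72, 72, 73, 3]
ty -20 [72, 94, 100, 100, 78, 319, 329, 330, 72, 73, 3]
ty -10 [72, 72, -1, 149, 150, 317, 322, 73, 73, 72, 2]
ty 0 [71, 71, -1, 148, 150, 316, 321, 72, 72, 73, 3]
ty 10 [72, 72, 72, 78, 78, 314, 329, 330, 72, 73, 2]
ty 20 [72, 72, 72, 72, 72, 72, 328, 72, 72, 73, 2]
ty 30 [71, 72, 72, 72, 258, 318, 325, 72, 73, 72, 3]
ty 40 [1, 1, 2, 276, 305, 313, 313, 1, 70, 70, 3]
ty 50 [2, 2, 2, 303, 308, 323, 326, 2, 2, 2, 3]
ty 60 [2, 2, 3, 303, 309, 307, 321, 2, 3, 2, 3]
ty 70 [2, 2, 2, 3, 305, 3, 306, 2, 2, 3, 2]
[ 0.001  0.002  0.141 -0.1    0.1    0.1  ]
```

Call:
{"method": "servo_tool", "body": {
  "moves": [1, 0.006, 0.002, 0.05, 0, 0, 0, 1, 0.006, 0.002, 0.1, 0, 0, 0, 1, 0.006, 0.002, 0.13, 0, 0, 0, 1, 0.006, 0.002, 0.131, 0, 0, 0, -1, 0.006, 0.002, 0.131, 0, 0, 0, -1, 0.006, 0.002, 0.131, 0, 0, 0, -1, 0.006, 0.002, 0.131, 0, 0, 0, -1, 0.006, 0.002, 0.131, 0, 0, 0],
  "grip_force": 70
}}

```text
t: 6.75
ee_pos: [0.464, 0.3288, 0.1064]
ee_rot: [0.0, 0.814, 0.581, 0.0]
wrist_force: [0.1, 0.6, -1.8]
grip_width: 0.202
grasp_force: 68.2
```

```bash
cat >> h.py <<'E'
YAW=-6.8; O=np.array([.6151,-.0264,0]); TIP=np.array([-.0055,-.001,.0964])
S=R.from_euler('z',YAW,degrees=True)
def tcp_for(x,z,a,y=-70):  # blade tip (mm, sander axes), tilt a deg -> TCP pose
    r=orient(90+YAW,a); return O+S.apply(np.array([x,y,z])/1e3)-r.apply(TIP), r
E
python3 - <<'E'
from h import *
np.set_printoptions(precision=4,suppress=True)
for k in (60,30): 
    a=np.radians(40); print(tcp_for(-53-k*np.sin(a),70+k*np.cos(a),40)[0], rel(*tcp_for(-53-k*np.sin(a),70+k*np.cos(a),40)))
E
```

```text
[ 0.4558 -0.0724  0.1905] [ -0.382    0.1226  -0.0842 -39.8      4.2    -11.7   ]
[ 0.4749 -0.0746  0.1675] [ -0.378    0.1415  -0.0612 -39.8      4.2    -11.7   ]
```

Call:
{"method": "servo_tool", "body": {
  "moves": [-1, 0, 0, -0.03, 0, 0, 0, -1, 0, 0, -0.08, 0, 0, 0, -1, 0, 0, -0.14, 0, 0, 0, -1, -0.06, 0.02, -0.16, 0, 0, 0, -1, -0.12, 0.035, -0.16, -8, 0.9, -2.4, -1, -0.18, 0.05, -0.16, -16, 1.7, -4.7, -1, -0.24, 0.07, -0.16, -24, 2.6, -7.1, -1, -0.3, 0.09, -0.16, -32, 3.4, -9.4]
}}

```text
t: 7.75
ee_pos: [0.4514, 0.027, 0.2664]
ee_rot: [0.201, 0.735, 0.622, 0.18]
wrist_force: [1.2, 0.1, -0.5]
grip_width: 0.199
grasp_force: 68.8
```

Run:
```python
from h import *
np.set_printoptions(precision=4,suppress=True)
s,p,r=st(); print(p,s['qpos'],s['grip_width']); a=np.radians(40); k=45
print(rel(*tcp_for(-53-k*np.sin(a),70+k*np.cos(a),40)))
```

```text
[0.4514 0.027  0.2664] [-0.1119 -0.235  -0.6303  0.6298 -0.0139  1.6221] 0.19909462737153066
[-0.0982 -0.019   0.0891 -8.7     0.8    -2.6   ]
```

Call:
{"method": "servo_tool", "body": {
  "moves": [-1, -0.05, -0.01, 0.02, -5, 0.4, -1.3, -1, -0.098, -0.019, 0.04, -8.7, 0.8, -2.6, -1, -0.098, -0.019, 0.07, -8.7, 0.8, -2.6, -1, -0.098, -0.019, 0.089, -8.7, 0.8, -2.6, -1, -0.098, -0.019, 0.089, -8.7, 0.8, -2.6, -1, -0.098, -0.019, 0.089, -8.7, 0.8, -2.6]
}}

```text
t: 8.5
ee_pos: [0.4655, -0.0715, 0.1788]
ee_rot: [0.253, 0.704, 0.624, 0.226]
wrist_force: [-0.2, -0.4, -1.1]
grip_width: 0.199
grasp_force: 68.7
```

Run:
```python
from h import *
np.set_printoptions(precision=4,suppress=True)
s,p,r=st(); a=np.radians(40); k=45
print(p,rel(*tcp_for(-53-k*np.sin(a),70+k*np.cos(a),40)))
tip=p+r.apply(TIP); slot=O+S.apply([-.051,-.07,.07]); print('tip',tip,'slot',slot,S.inv().apply(tip-O))
ims=[]
for n in ['wrist','scene','top']:
    im,d,c=snap(n,n+'4.png'); im=im[:,:,::-1].copy()
    for P,col in ((tip,(255,0,255)),(slot,(0,255,0)),(tip+r.apply([0.013,0,0]),(255,0,255)),(tip-r.apply([0.013,0,0]),(255,0,255)),(O+S.apply([-.045,-.0205,.07]),(255,255,0)),(O+S.apply([-.045,-.1195,.07]),(255,255,0))):
        u=proj(P,c)[0]; print(n,u)
        if (abs(u)<600).all(): im[int(round(u[1])),int(round(u[0]))]=col
    X=cloud(d,c).reshape(-1,3); 
    u=proj((tip+slot)/2,c)[0].astype(int); x0=np.clip(u[0]-65,0,430); y0=np.clip(u[1]-50,0,320)
    if n=='wrist': ims.append(cv2.resize(im,(400,300)))
    else: ims.append(cv2.resize(im[y0:y0+100,x0:x0+133],(400,300),interpolation=0))
cv2.imwrite('pics/c4.png',np.vstack([np.hstack(ims[:2]),np.hstack([ims[2],ims[2]*0])]))
```

```text
[ 0.4655 -0.0715  0.1788] [-0.002   0.0002 -0.0001 -0.3    -0.     -0.1   ]
tip [ 0.5252 -0.0841  0.1039] slot [ 0.5562 -0.0899  0.07  ] [-0.0824 -0.068   0.1039]
wrist [276.0379 221.399 ]
wrist [279.5616 205.9228]
wrist [275.9736 202.9803]
wrist [276.1016 239.2694]
wrist [285.3573 143.2494]
wrist [285.0896 260.6488]
scene [225.0097 201.1947]
scene [220.2852 217.9232]
scene [229.5369 202.4861]
scene [220.5066 199.9101]
scene [236.5961 224.686 ]
scene [202.3748 214.5051]
top [324.7746 209.0309]
top [325.7964 199.821 ]
top [320.0208 208.4036]
top [329.5315 209.6586]
top [308.4799 195.4288]
top [343.6682 200.0173]
```

View pics/c4.png

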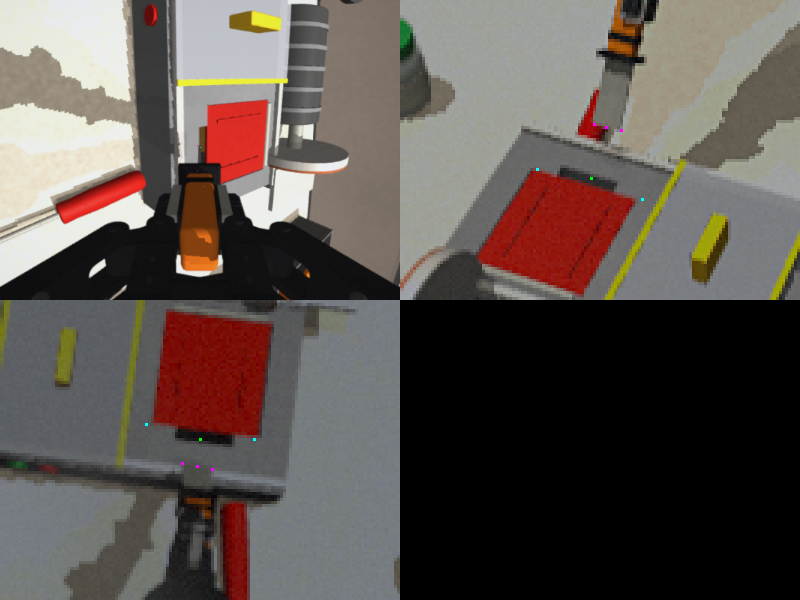

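The wrist view shows the blade aligned with the slot. The scene crop (slot at (588,178)) and the top crop (slot at (204,436)) put the sander about 2 mm further in x and 4 mm further right than my model. I'll correct it and approach.

```bash
sed -i 's/O=np.array(\[.6151,-.0264,0\])/O=np.array([.6171,-.0304,0])/' h.py
python3 - <<'E'
from h import *
np.set_printoptions(precision=4,suppress=True)
a=np.radians(40)
for k in (6,-10,-28): print(rel(*tcp_for(-52.5-k*np.sin(a),70+k*np.cos(a),40)))
E
```

```text
[-0.0057  0.0024  0.0409 -0.3    -0.     -0.1   ]
[-0.0057  0.0024  0.0569 -0.3    -0.     -0.1   ]
[-0.0057  0.0025  0.0749 -0.3    -0.     -0.1   ]
```

Call:
{"method": "servo_tool", "body": {
  "moves": [-1, -0.006, 0.0025, 0.01, 0, 0, 0, -1, -0.006, 0.0025, 0.025, 0, 0, 0, -1, -0.006, 0.0025, 0.04, 0, 0, 0, -1, -0.006, 0.0025, 0.046, 0, 0, 0, -1, -0.006, 0.0025, 0.05, 0, 0, 0, -1, -0.006, 0.0025, 0.05, 0, 0, 0]
}}

```text
t: 9.4
ee_pos: [0.4984, -0.0818, 0.1412]
ee_rot: [0.253, 0.704, 0.624, 0.226]
wrist_force: [0.5, 0.4, -0.6]
grip_width: 0.194
grasp_force: 68.8
```

Run:
```python
from h import *
np.set_printoptions(precision=4,suppress=True)
s,p,r=st(); a=np.radians(40)
print(s['wrist_force'],s['wrist_torque'],S.inv().apply(p+r.apply(TIP)-O))
ims=[]
for n in ['scene','top']:
    im,d,c=snap(n); im=im[:,:,::-1].copy(); u=proj(O+S.apply([-.051,-.07,.07]),c)[0].astype(int)
    ims.append(cv2.resize(im[u[1]-35:u[1]+25,u[0]-40:u[0]+40],(400,300),interpolation=2))
cv2.imwrite('pics/c5.png',np.hstack(ims))
```

```text
[ 0.5306  0.3817 -0.5921] [ 0.0967  0.758  -0.0455] [-0.051  -0.0705  0.0663]
```

View pics/c5.png

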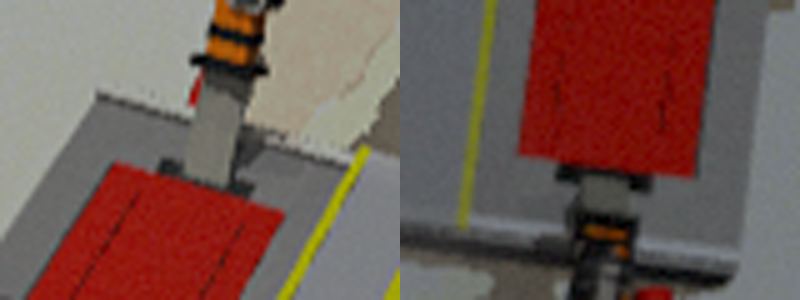

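Both crops show the blade tip inside the dark slot, centred at (208,185) left and (605,190) right. I'll push in.

Call:
{"method": "servo_tool", "body": {
  "moves": [-1, 0, 0, 0.004, 0, 0, 0, -1, 0, 0, 0.009, 0, 0, 0, -1, 0, 0, 0.015, 0, 0, 0, -1, 0, 0, 0.021, 0, 0, 0, -1, 0, 0, 0.024, 0, 0, 0, -1, 0, 0, 0.024, 0, 0, 0]
}}

```text
t: 10.25
ee_pos: [0.5136, -0.0835, 0.1224]
ee_rot: [0.253, 0.704, 0.624, 0.226]
wrist_force: [-0.5, -0.2, -1.3]
grip_width: 0.203
grasp_force: 68.8
```

```bash
cat > pry.py <<'E'
from h import *
import sys
np.set_printoptions(precision=4,suppress=True)
s,p,r=st(); print('F',s['wrist_force'],'tip',1e3*S.inv().apply(p+r.apply(TIP)-O))
def tip(th,s0=18,rad=92,a0=40,a1=60,t1=30,ex=0):
    t=np.radians(th); a=a0+(a1-a0)*min(th/t1,1); ar=np.radians(a)
    d=np.array([np.sin(ar),-np.cos(ar)]); n=np.array([np.cos(ar),np.sin(ar)])
    if th<=90-a:
        C=np.array([65-110*np.cos(t)+2*np.sin(t),68+110*np.sin(t)-2*np.cos(t)]); q=C+d*s0-n*1.25
    else: q=np.array([65-rad*np.cos(t)+2*np.sin(t),68+rad*np.sin(t)-2*np.cos(t)])-n*1.25
    return q,a
for th in map(float,sys.argv[1:]):
    q,a=tip(th); c=q+63*np.array([-np.sin(np.radians(a)),np.cos(np.radians(a))])-15*np.array([np.cos(np.radians(a)),np.sin(np.radians(a))])
    print(th,q,round(a),'collar low',c,rel(*tcp_for(*q,a)).tolist())
E
python3 pry.py 0 4 8 12 16 20 25 30 36
```

```text
F [-0.4598 -0.2405 -1.2811] tip [-35.7992 -70.3916  47.5003]
0.0 [-34.3874  51.4077] 40 collar low [-86.3737  90.0267] [0.0005, 0.0029, -0.0021, -0.4, -0.0, -0.1]
4.0 [-33.3125  59.5954] 43 collar low [-87.0392  95.7538] [0.0005, 0.0045, -0.0076, -3.0, -0.0, -0.1]
8.0 [-31.7281  67.7858] 45 collar low [-87.079  101.4055] [0.0005, 0.0065, -0.0126, -5.7, -0.0, -0.1]
12.0 [-29.6402  75.9407] 48 collar low [-86.4953 106.9488] [0.0005, 0.0088, -0.0171, -8.4, -0.0, -0.1]
16.0 [-27.0573  84.0218] 51 collar low [-85.2935 112.3511] [0.0005, 0.0115, -0.021, -11.0, -0.0, -0.1]
20.0 [-23.9904  91.9913] 53 collar low [-83.4815 117.5805] [0.0005, 0.0146, -0.0242, -13.7, -0.0, -0.1]
25.0 [-19.4967 101.7399] 57 collar low [-80.3751 123.8266] [0.0005, 0.0188, -0.0274, -17.0, -0.0, -0.1]
30.0 [-14.2993 111.1854] 60 collar low [-76.3589 129.695 ] [0.0005, 0.0235, -0.0297, -20.4, -0.0, -0.1]
36.0 [ -8.879  119.3757] 60 collar low [-70.9386 137.8853] [0.0006, 0.0329, -0.0325, -20.4, -0.0, -0.1]
```

Call:
{"method": "servo_tool", "body": {
  "moves": [-1, 0.0005, 0.003, -0.002, -0.4, 0, 0, -1, 0.0005, 0.0045, -0.0075, -3, 0, 0, -1, 0.0005, 0.0065, -0.0125, -5.7, 0, 0, -1, 0.0005, 0.009, -0.017, -8.4, 0, 0, -1, 0.0005, 0.0115, -0.021, -11, 0, 0, -1, 0.0005, 0.0145, -0.024, -13.7, 0, 0, -1, 0.0005, 0.019, -0.0275, -17, 0, 0, -1, 0.0005, 0.0235, -0.0295, -20.4, 0, 0]
}}

```text
t: 11.25
ee_pos: [0.5338, -0.0911, 0.195]
ee_rot: [0.357, 0.655, 0.583, 0.322]
wrist_force: [-1.6, 0.7, -4.6]
grip_width: 0.204
grasp_force: 69.4
```

```bash
python3 pry.py 25 30 36 42 49 56 63 70 77
python3 - <<'E'
from h import *
im,d,c=snap('scene'); u=proj(O+S.apply([-.051,-.07,.07]),c)[0].astype(int)
cv2.imwrite('pics/c6.png',cv2.resize(im[u[1]-70:u[1]+50,u[0]-80:u[0]+80,::-1],(640,480),interpolation=2))
E
```

```text
F [-1.5613  0.6692 -4.6318] tip [  5.2244 -74.8265 142.2231]
25.0 [-19.4967 101.7399] 57 collar low [-80.3751 123.8266] [0.0055, -0.0462, 0.0011, 0.7, -0.4, -0.1]
30.0 [-14.2993 111.1854] 60 collar low [-76.3589 129.695 ] [0.0055, -0.0411, 0.0004, -2.6, -0.4, -0.1]
36.0 [ -8.879  119.3757] 60 collar low [-70.9386 137.8853] [0.0055, -0.0312, 0.0006, -2.6, -0.4, -0.1]
42.0 [ -2.6561 126.9912] 60 collar low [-64.7157 145.5008] [0.0055, -0.0215, 0.0017, -2.6, -0.4, -0.1]
49.0 [  5.527  135.0386] 60 collar low [-56.5326 153.5483] [0.0055, -0.0103, 0.0043, -2.6, -0.4, -0.1]
56.0 [ 14.5873 142.0705] 60 collar low [-47.4723 160.5802] [0.0055, 0.0005, 0.0081, -2.6, -0.4, -0.1]
63.0 [ 24.3899 147.9821] 60 collar low [-37.6697 166.4917] [0.0055, 0.0108, 0.0132, -2.6, -0.4, -0.1]
70.0 [ 34.7885 152.6851] 60 collar low [-27.2711 171.1948] [0.0055, 0.0204, 0.0194, -2.6, -0.4, -0.1]
77.0 [ 45.6282 156.1096] 60 collar low [-16.4314 174.6192] [0.0054, 0.0291, 0.0267, -2.6, -0.4, -0.1]
```

View pics/c6.png

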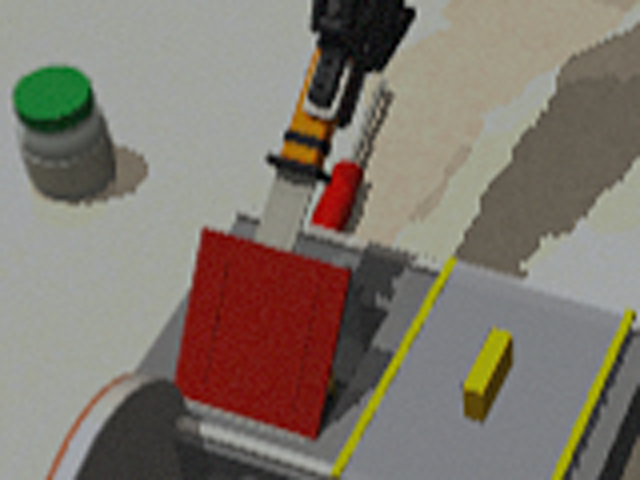

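The scene crop shows the cover swung up to about 45–50° with the blade behind it at (285,215). The arm ended higher than commanded, so I'll check for joint limits.

Run:
```python
from h import *
np.set_printoptions(precision=4,suppress=True)
s,p,r=st(); print(s['qpos'],s['dq'],p,s['t'])
for n in ['scene','top']:
    im,d,c=snap(n); X=cloud(d,c); hsv=cv2.cvtColor(im,cv2.COLOR_RGB2HSV).astype(int)
    Q=(X-O)@S.as_matrix(); m=(d>0)&((hsv[...,0]<8)|(hsv[...,0]>172))&(hsv[...,1]>130)&(abs(Q[...,1]+.07)<.06)&(Q[...,0]>-.06)&(Q[...,0]<.12)&(Q[...,2]>.06)
    q=Q[m][:,[0,2]]; v=q-[.065,.068]; k=np.linalg.norm(v,axis=1)>.04; print(n,m.sum(),'theta',np.degrees(np.median(np.arctan2(v[k,1],-v[k,0]))),q[q[:,1].argmax()])
```

```text
[-0.4891 -0.0479 -1.1758 -0.5292  0.3182  1.3671] [ 0.0055  0.0034  0.0073  0.0506 -0.0238 -0.014 ] [ 0.535  -0.0915  0.1967] 11.3
scene 1599 theta 55.71686503601011 [-0.0539  0.1933]
top 571 theta 56.242418702692106 [-0.0406  0.1953]
```

```bash
sed -i 's/a=a0+(a1-a0)\*min(th\/t1,1)/a=np.interp(th,[56,62,80,100],[54,49,44,40])/' pry.py; python3 pry.py 57 60 64 68 74 80
```

```text
F [ 0.8723  0.3527 -0.6783] tip [  5.6603 -75.2343 142.4501]
57.0 [ 15.8212 143.0679] 53 collar low [-43.5953 168.83  ] [0.0059, 0.0131, 0.0086, 4.2, -0.4, -0.1]
60.0 [ 19.9398 145.7075] 51 collar low [-38.2964 174.0368] [0.0059, 0.0217, 0.0111, 6.7, -0.4, -0.1]
64.0 [ 25.6383 148.8769] 48 collar low [-31.4556 179.443 ] [0.0059, 0.0312, 0.0148, 9.0, -0.4, -0.1]
68.0 [ 31.5434 151.6326] 47 collar low [-24.9471 183.3   ] [0.0059, 0.0385, 0.0186, 10.1, -0.4, -0.1]
74.0 [ 40.6903 154.9907] 46 collar low [-14.8552 188.2878] [0.0058, 0.049, 0.0251, 11.7, -0.4, -0.1]
80.0 [ 50.0948 157.3867] 44 collar low [ -4.4588 192.2852] [0.0058, 0.0588, 0.0323, 13.4, -0.4, -0.0]
```

Call:
{"method": "servo_tool", "body": {
  "moves": [-1, 0.003, 0.013, 0.0085, 4.2, 0, 0, -1, 0.003, 0.0215, 0.011, 6.7, 0, 0]
}}

```text
t: 11.65
ee_pos: [0.5549, -0.0904, 0.2067]
ee_rot: [0.316, 0.676, 0.601, 0.286]
wrist_force: [-1.9, -0.3, -5.4]
grip_width: 0.199
grasp_force: 69.6
```

```bash
python3 -c "
from h import *; print(st()[0]['qpos'])"; python3 pry.py 60 64 68 74 80
```

```text
[-0.43469912 -0.06883596 -0.97464917 -0.18898455  0.24949589  1.36613078]
F [-1.9449 -0.3141 -5.4375] tip [ 19.0899 -71.7137 144.5171]
60.0 [ 19.9398 145.7075] 51 collar low [-38.2964 174.0368] [0.0025, 0.0011, -0.0, -0.2, -0.4, -0.1]
64.0 [ 25.6383 148.8769] 48 collar low [-31.4556 179.443 ] [0.0024, 0.0109, 0.0024, 2.0, -0.4, -0.0]
68.0 [ 31.5434 151.6326] 47 collar low [-24.9471 183.3   ] [0.0024, 0.0187, 0.0053, 3.1, -0.4, -0.0]
74.0 [ 40.6903 154.9907] 46 collar low [-14.8552 188.2878] [0.0024, 0.0299, 0.0105, 4.8, -0.4, -0.0]
80.0 [ 50.0948 157.3867] 44 collar low [ -4.4588 192.2852] [0.0024, 0.0405, 0.0165, 6.5, -0.4, -0.0]
```

```bash
python3 pry.py 85 89 92 94
```

```text
F [-1.9449 -0.3141 -5.4375] tip [ 19.0899 -71.7137 144.5171]
85.0 [ 58.0599 158.6231] 43 collar low [  4.1237 194.4684] [0.0023, 0.0482, 0.0221, 7.5, -0.4, -0.0]
89.0 [ 64.4681 159.1114] 42 collar low [ 11.0376 195.7063] [0.0023, 0.054, 0.0269, 8.3, -0.4, -0.0]
92.0 [ 69.2748 159.1838] 42 collar low [ 16.2305 196.3362] [0.0023, 0.0581, 0.0307, 8.9, -0.4, -0.0]
94.0 [ 72.4722 159.092 ] 41 collar low [ 19.6885 196.6138] [0.0023, 0.0607, 0.0334, 9.3, -0.4, -0.0]
```

Call:
{"method": "servo_tool", "body": {
  "moves": [-1, 0.001, 0.011, 0.0025, 2, 0, 0, -1, 0.001, 0.0185, 0.0055, 3.1, 0, 0, -1, 0.001, 0.03, 0.0105, 4.8, 0, 0, -1, 0.001, 0.0405, 0.0165, 6.5, 0, 0, -1, 0.001, 0.048, 0.022, 7.5, 0, 0, -1, 0.001, 0.054, 0.027, 8.3, 0, 0, -1, 0.001, 0.058, 0.0305, 8.9, 0, 0, -1, 0.001, 0.058, 0.0305, 8.9, 0, 0]
}}

```text
t: 12.65
ee_pos: [0.6155, -0.0967, 0.2324]
ee_rot: [0.264, 0.698, 0.622, 0.239]
wrist_force: [-1.1, 0.4, -1.0]
grip_width: 0.199
grasp_force: 69.6
```

```bash
cat > th.py <<'E'
from h import *
for n in ['scene','top']:
    im,d,c=snap(n,n+'_th.png'); X=cloud(d,c); hsv=cv2.cvtColor(im,cv2.COLOR_RGB2HSV).astype(int)
    Q=(X-O)@S.as_matrix(); m=(d>0)&((hsv[...,0]<8)|(hsv[...,0]>172))&(hsv[...,1]>130)&(abs(Q[...,1]+.07)<.06)&(Q[...,0]>-.06)&(Q[...,0]<.12)&(Q[...,2]>.06)
    if m.sum()<10: print(n,m.sum()); continue
    q=Q[m][:,[0,2]]; v=q-[.065,.068]; k=np.linalg.norm(v,axis=1)>.05; print(n,m.sum(),'theta',np.degrees(np.median(np.arctan2(v[k,1],-v[k,0]))))
    print('slope',np.polyfit(q[:,1],q[:,0],1))
E
python3 th.py; python3 pry.py 92 96
```

```text
scene 900 theta 95.05418814630043
slope [0.03707659 0.06554563]
top 400 theta 93.82979333222052
slope [-0.0576564   0.07658156]
F [ 0.0557 -0.1534 -1.5096] tip [ 69.5729 -70.7973 159.9747]
92.0 [ 69.2748 159.1838] 42 collar low [ 16.2305 196.3362] [0.0015, -0.0004, 0.0004, 0.2, -0.4, 0.0]
96.0 [ 75.6594 158.8883] 41 collar low [ 23.139  196.7777] [0.0015, 0.0055, 0.0049, 1.0, -0.4, 0.0]
```

Run:
```python
from h import *
np.set_printoptions(precision=4,suppress=True)
print(R.from_quat([.814,.581,0,0]).as_euler('ZYX',degrees=True))
o=R.from_quat([.814,.581,0,0])
print(rel([.464,.3288,.25],o)); print(rel([.53,-.087,.26],st()[2]))
```

```text
[ 71.0354   0.     180.    ]
[ 0.4058 -0.1378 -0.1436 41.6    -4.9    11.8   ]
[ 0.0001 -0.0457 -0.0777  0.      0.      0.    ]
```

Call:
{"method": "servo_tool", "body": {
  "moves": [-1, 0, -0.023, -0.03, 0, 0, 0, -1, 0, -0.046, -0.078, 0, 0, 0, -1, 0.055, -0.06, -0.1, 7, -0.8, 2, -1, 0.11, -0.075, -0.115, 14, -1.6, 4, -1, 0.165, -0.09, -0.13, 21, -2.5, 6, -1, 0.22, -0.105, -0.14, 28, -3.3, 8, -1, 0.275, -0.115, -0.145, 35, -4.1, 10, -1, 0.33, -0.125, -0.145, 41.6, -4.9, 11.8]
}}

```text
t: 13.75
ee_pos: [0.464, 0.2549, 0.2599]
ee_rot: [-0.001, 0.814, 0.58, -0.001]
wrist_force: [1.3, 0.9, -0.7]
grip_width: 0.2
grasp_force: 69.6
```

```bash
python3 - <<'E'
from h import *
np.set_printoptions(precision=4,suppress=True)
o=R.from_quat([.814,.581,0,0])
print(rel([.464,.3288,.245],o))
E
python3 th.py
```

```text
[ 0.0699 -0.0241  0.015  -0.1    -0.     -0.1   ]
scene 898 theta 95.11304702112791
slope [0.07171381 0.0614914 ]
top 538 theta 93.80028813427069
slope [0.06937168 0.06019952]
```

Call:
{"method": "servo_tool", "body": {
  "moves": [-1, 0.05, -0.018, 0.01, 0, 0, 0, -1, 0.07, -0.024, 0.015, 0, 0, 0, -1, 0.07, -0.024, 0.015, 0, 0, 0, -1, 0.07, -0.024, 0.015, 0, 0, 0]
}}

```text
t: 14.35
ee_pos: [0.4641, 0.3256, 0.2446]
ee_rot: [0.0, 0.814, 0.581, -0.0]
wrist_force: [0.3, 0.3, -1.3]
grip_width: 0.2
grasp_force: 69.7
```

Run:
```python
from h import *
np.set_printoptions(precision=1,suppress=True)
s,p,r=st(); print(p*1e3)
ims=[]
for n in ['scene','top']:
    im,d,c=snap(n); X=cloud(d,c); L=(X-p)@r.as_matrix()*1e3
    m=(d>0)&(abs(L[...,0]+5)<40)&(abs(L[...,1])<40)&(L[...,2]>5)&(L[...,2]<115); q=L[m]
    for lo in range(5,115,12):
        k=q[(q[:,2]>=lo)&(q[:,2]<lo+12)]
        if len(k)>2: print(n,lo,len(k),k.min(0)[:2],k.max(0)[:2],np.median(k,0)[:2], k[:,2].max())
    u=proj(p+r.apply(TIP),c)[0]; im=im[:,:,::-1].copy(); im[int(u[1]+.5),int(u[0]+.5)]=(255,0,255); u=u.astype(int)
    ims.append(cv2.resize(im[max(u[1]-35,0):max(u[1]-35,0)+60,u[0]-40:u[0]+40],(400,300),interpolation=0))
cv2.imwrite('pics/c7.png',np.hstack(ims))
```

```text
[464.1 325.6 244.6]
scene 5 40 [-16.7   4.5] [ 7.1 11.1] [-4.6  8.2] 16.92686439346632
scene 17 42 [-20.4  -7.1] [10.2 15.5] [-2.7  8.3] 28.883682348244953
scene 29 79 [-22.  -14.1] [12.2 16.9] [-1.5  9.8] 36.15585363671201
scene 41 12 [-14.3  -1.7] [6.5 4.1] [-3.   1.7] 52.879532833674844
scene 53 40 [-18.1  -2.3] [7.5 4.1] [-5.9  1. ] 64.90153601435904
scene 65 36 [-17.9  -2.6] [7.6 3.3] [-4.9  1.2] 76.83122840966493
scene 77 35 [-17.7  -2. ] [7.9 3.2] [-5.2  1. ] 88.80040563233075
scene 89 26 [-17.7  -3.1] [7.6 4.2] [-5.2  0.4] 97.98857274421331
top 5 14 [-17.9 -10.9] [-13.2   9.3] [-16.2  -0.4] 16.0522038583094
top 17 24 [-22.2 -16.5] [-0.8 14.2] [-16.8  -4.7] 28.975694830710022
top 29 50 [-23.8 -16.9] [-0.9 15.2] [-16.1   0.9] 36.19450477923344
```

Call:
{"method": "servo_tool", "body": {
  "moves": [-1, 0.003, -0.001, 0.03, 0, 0, 0, -1, 0.003, -0.001, 0.06, 0, 0, 0, -1, 0.003, -0.001, 0.085, 0, 0, 0, -1, 0.003, -0.001, 0.105, 0, 0, 0, -1, 0.003, -0.001, 0.122, 0, 0, 0, -1, 0.003, -0.001, 0.132, 0, 0, 0, -1, 0.003, -0.001, 0.136, 0, 0, 0, -1, 0.003, -0.001, 0.136, 0, 0, 0]
}}

```text
t: 15.45
ee_pos: [0.464, 0.3295, 0.1084]
ee_rot: [-0.0, 0.814, 0.581, -0.0]
wrist_force: [-0.5, -0.5, -1.1]
grip_width: 0.201
grasp_force: 69.7
```

Call:
{"method": "servo_tool", "body": {
  "moves": [-1, 0, 0, 0.0015, 0, 0, 0, -1, 0, 0, 0.0015, 0, 0, 0, 1, 0, 0, 0.0015, 0, 0, 0, 1, 0, 0, 0.0015, 0, 0, 0, 1, 0, 0, 0.0015, 0, 0, 0, 1, 0, 0, -0.02, 0, 0, 0, 1, 0, 0, -0.07, 0, 0, 0, 1, 0, 0, -0.13, 0, 0, 0]
}}

```text
t: 16.45
ee_pos: [0.4635, 0.3294, 0.2391]
ee_rot: [-0.0, 0.814, 0.581, -0.001]
wrist_force: [1.4, 0.7, 0.1]
grip_width: 0.999
grasp_force: 0.0
```

Call:
{"method": "servo_tool", "body": {
  "moves": [1, -0.05, 0, -0.05, 0, 0, 0, 1, -0.1, 0, -0.05, 0, 0, 0, 1, -0.12, 0, -0.05, 0, 0, 0, 1, -0.12, 0, -0.05, 0, 0, 0]
}}

```text
t: 16.95
ee_pos: [0.4249, 0.2156, 0.2883]
ee_rot: [-0.0, 0.815, 0.58, -0.0]
wrist_force: [0.6, 0.3, 0.5]
grip_width: 0.999
grasp_force: 0.0
```

```bash
python3 m3.py wrist8.png; python3 th.py
python3 - <<'E'
from h import *
a=cv2.imread('pics/wrist8.png'); b=cv2.imread('pics/scene_th.png'); cv2.imwrite('pics/c8.png',np.hstack([cv2.resize(a,(400,300)),cv2.resize(b[120:330,140:420],(400,300))]))
for n in ['mug','screw_jar','tape_measure','wrench']: print(n,models.find_in('top',n)[:1])
E
```

```text
[0.4249 0.2156 0.2883] [  70.9204    0.0308 -179.9544]
top 441 [462.1 324.9] [23.  18.1] 71.1 [0.1278 0.1473 0.1492]
stand 6993 [444.8 332.9] [ 92. 115.] 71.0 [0.0684 0.0703 0.0717]
low 456 [462.4 325.4] [33.2 28.3] 71.2 [0.0727 0.0763 0.0781]
scene 897 theta 95.0512780139766
slope [0.07333454 0.061234  ]
top 533 theta 93.76792583767839
slope [0.0670366  0.06074539]
mug [{'location': [0.6294, -0.4368, 0.0486], 'confidence': 0.91}]
screw_jar [{'location': [0.4418, -0.3291, 0.0885], 'confidence': 0.93}]
tape_measure []
wrench [{'location': [0.4021, 0.1709, 0.012], 'confidence': 0.56}]
```

View pics/c8.png

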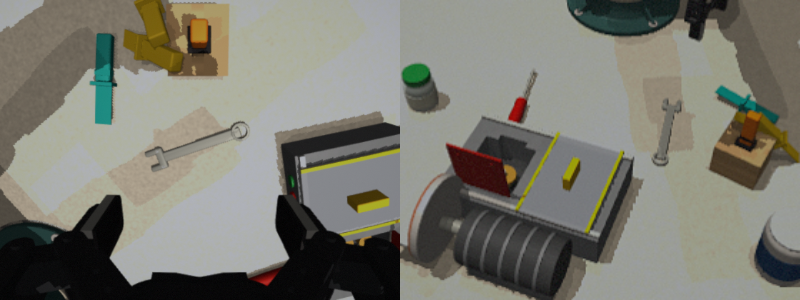

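The picture shows the cover upright at (475,165), the guard open with its tab at (570,172), and the scraper seated in the stand at (748,130) and clear of the gripper. I'm handing in.

```bash
python3 -c "
from cell import ticket; print(ticket.hand_in())"
```

```text
the job is handed in; nothing more can be done
None
```

I've handed the job in after about 17 s, without seeing the verdict: guard open by about 133 mm, cover at about 94° and lifted only by the scraper, scraper back upright in its stand; no listed bystander looked moved, but the three look-alike scrapers by the stand fell over early in the run, cause unknown.

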